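# Take out the divider and close up the display blocks

## Task

On the jewellery display plinth, draw the red divider panel straight up out of its slot and lower it gently, upright, into the channel of the grey storage stand, fully down and roughly centred along it. Then close the gap on the plinth: bring the loose green-topped block up against the fixed white-topped block so that their end faces touch squarely and their long sides are in line. Leave the other things on the bench where they are.

Things in the scene. Friction and masses are not known exactly. Their poses are not given: they have to be found in the camera images.
- plinth: Fixed pale wooden plinth on the bench, 120 (x) x 360 (y) x 30 mm high. Origin: centre of its underside. Across its middle (y = 0, running along x, 108 long) is a slot 10.5 wide and 24 deep (slot floor 6 above the bench). The two blocks stand on its top, one on each side of the slot; either may be on either side.
- fixed_block: Fixed display block, screwed to the plinth, black with a white top: 56 (x) x 90 (y) x 50 mm high, so its top is 80 above the bench. Origin: centre of its underside. Its axes are parallel to the plinth's, its end faces are at y = +-45. Small rings lie on its pad, under 4 mm high and part of it.
- loose_block: Loose display block, black with a green top, same size and axes as the fixed block: 56 (x) x 90 (y) x 50 mm high, about 0.25 kg. Origin: centre of its underside. Stands on the plinth (underside 30 above the bench) somewhat askew and out of line, beyond the slot from the fixed block, at a gap of roughly 90 to 120 mm. Its decoration is part of it.
- panel: Red rigid panel 100 (x, width) x 8 (y, thickness) x 120 mm (z, height), about 0.115 kg. Origin: centre of its lower edge. At the start it stands upright in the plinth's slot, its lower edge 6 above the bench and its upper edge 126 above the bench.
- stand: Fixed grey storage stand: foot plate 130 x 60 x 6 mm thick with two upright cheeks 120 long (x), 5 thick, that rise to 56 above the bench and form a channel 20 wide (y) and 50 deep along x, open at the top and both ends. Origin: centre of the underside of the foot plate; the channel's floor is at z = 6.
- ring_cone: White ceramic ring cone, 54 mm wide, 88 high. Origin: centre of its underside. To be left alone.
- file: Hand file with blue handle lying on the bench, 200 mm long (x), 22 thick. Origin: under its middle. To be left alone.
- gift_box: Closed black gift box with red lid, 83 x 83 x 42 mm. Origin: centre of its underside. To be left alone.
- plant_pot: Small green plant in a white pot, 68 mm wide, pot 60 high, about 110 with leaves. Origin: centre of its underside. To be left alone.
There are look-alikes about, which are no part of the job. What is shaped like the stand but blue, pink or yellow is not meant.

How it is judged:
By the outcome, as a careful person would: the job done as asked, in the order asked, and still so for the second after the job is handed in, with the robot touching nothing.
It also fails if it takes over 61 s, if anything falls off the work surface, if the arm or the gripper's body presses on something with over 40 N, if the wrist force passes 120 N, or if a joint passes its speed limit or range.

## Robot

A 6-joint arm with a two-finger parallel gripper is mounted at the origin on the work surface. World frame = base frame: x ahead of the robot, y to its left, z up, the work surface at z = 0. Lengths are in mm, angles in rad, forces in N, time in s.
With the tool pointing down it reaches from about 350 to 875 mm from the base axis. Payload 4.2 kg.
Tool frame: the origin (TCP) lies at the very end of the fingers, on their centre line; the grasp point (between the pads) lies 19 mm behind it; z points along the fingers, y is the line along which they close (so a half turn about z gives the same grasp; the last joint's range is limited). The gripper opens to 85 mm and grips with 20 to 120 N. Pads are 22 mm wide; open, the fingers measure 114 mm over their backs; the gripper's body (76 mm by 85 mm) begins 54 mm behind the grasp point. The pads swing forward as they close: fully open they stand 13 mm farther back than shut.
Start: joints at [0.259, 0.385, 0.008, 0, -1.194, -0.259], TCP at [624.979, 0.025, 231.312] pointing down, gripper open.
Joint ranges: [-3.14, 3.14], [-1.21, 2.06], [-1.07, 1.41], [-3.16, 2.05], [-2.99, -0.16], [-3.1, 3.1]. Speed limits (rad/s): [2.79, 2.79, 3.14, 3.14, 3.14, 3.14].

## Interface

Orientations are given as a unit quaternion [x, y, z, w].
In Python, from bench import read_state, get_image, get_calibration, job_done gives the robot as it stands.
- The arm moves only by the shell command python3 -m creep 'ROWS'. ROWS is a JSON object of lists of equal length, an entry for each row: "translation": the shift along the world's x, y, z in cm, a list of three; "delta_rot": the turn, a rotation vector about the world's x, y, z in degrees, a list of three; "hand": the finger opening in cm, from 0 to 8.54. A call has 1 to 8 rows; each row is the pose to reach, as a shift and turn from the pose commanded when the call began; what a row does not reach only later rows make up. A row lasts 1/8 s, in which the tool goes at most 62.5 mm and 10.7 degrees, less where a joint would pass 70% of its speed; a pose out of reach is approached as far as the arm can. A call with a gripper value outside its range is refused whole. The fingers move at their own pace and stop on an object; the grip force is fixed at half the most. Time passes only in rows, so rows that repeat a pose let the fingers close. It gives the time, the measured TCP pose, the force, the opening and the grip force at its end, in the units of the state.
- read_state(): the state, without advancing time (a new reading comes with each control period).
- get_image(name): name is "scene" or "side" or "wrist"; returns (picture, depth): 420x560x3 uint8, red, green, blue; 420x560 float32, mm along the optical axis (not along the pixel's ray), 0 where there is no reading.
- get_calibration(name): a dict with "intrinsics" (3x3 intrinsics, pixels), "dist" ([k1, k2, p1, p2, k3] as OpenCV has them; the pictures are not rectified), "xyz" and "attitude" of the camera in the world. Camera axes: x right, y down, z forward; pixel columns grow to the right and rows downward; lengths in mm; the calibration is good to about 2 mm. A picture is of the moment at which its call begins: read the wrist's pose just before it. get_calibration takes no time and is no camera call; for the wrist camera it gives the pose at the moment of the call.
- job_done(): hands the job in; it is judged then, once.
The state is a dict: "clock": time; "joints": joint angles; "joint_vel": joint speeds; "joint_efforts": joint torques, N m; "position": TCP position; "ee_rot": TCP orientation; "contact_force": force on the tool from outside, world axes, zero at the start; "wrist_torque": the same for the moment, N m; "gripper_width": finger opening in mm; "grasp_force": force on a finger pad.
Only numpy, scipy, OpenCV 4.12 (cv2) and the standard library are available. Lean on these libraries where they do the work, as an engineer would, in place of code of your own. Each camera call takes 0.05 s, during which the arm holds its last target. There are 200 camera calls.

## Working session

There is one attempt and no reset: what is moved stays moved. The work goes in short steps, Python scripts to look and compute and a shell command to move; the robot and the scene stay as the last step left them, time stands still between calls to the robot, and variables do not carry over. Pictures are saved under pics/ and viewed, at most 10 in all, crops included, and the job is handed in when it is done.

```bash
mkdir -p pics; ls; cat > h.py <<'E'
import numpy as np,cv2
from scipy.spatial.transform import Rotation as R
from bench import *
def snap(n):
    c=get_calibration(n); im,d=get_image(n); return im,d,c
def rot(c):
    a=np.array(c["attitude"],float); return a if a.shape==(3,3) else R.from_quat(a).as_matrix()
def pts(im,d,c,mask):
    v,u=np.nonzero(mask&(d>0)); 
    n=cv2.undistortPoints(np.stack([u,v],1).astype(np.float64)[:,None],np.array(c["intrinsics"]),np.array(c["dist"]))[:,0]
    z=d[v,u][:,None]; return np.hstack([n*z,z])@rot(c).T+np.array(c["xyz"])
def ray(c,uv,z):
    n=cv2.undistortPoints(np.array(uv,np.float64).reshape(-1,1,2),np.array(c["intrinsics"]),np.array(c["dist"]))[:,0]
    r=np.hstack([n,np.ones((len(n),1))])@rot(c).T; o=np.array(c["xyz"]); return o+r*((z-o[2])/r[:,2])[:,None]
E
python3 - <<'E'
from h import *
for n in ["scene","side"]:
    im,d,c=snap(n); cv2.imwrite(f"pics/{n}0.png",im[...,::-1]); np.savez(f"{n}0.npz",im=im,d=d); print(n,c)
print(read_state())
E
```

```text
pics
scene {'intrinsics': array([[444.18081296,   0.        , 279.97121723],
       [  0.        , 444.18081296, 204.0963759 ],
       [  0.        ,   0.        ,   1.        ]]), 'dist': array([-0.13293081,  0.        ,  0.        ,  0.        ,  0.        ]), 'xyz': array([1293.97128518,  483.80909496,  791.1440586 ]), 'attitude': array([ 0.4440212 ,  0.79223206, -0.36900738, -0.19760334])}
side {'intrinsics': array([[468.74102769,   0.        , 277.01695946],
       [  0.        , 468.74102769, 210.5520811 ],
       [  0.        ,   0.        ,   1.        ]]), 'dist': array([-0.04913713,  0.        ,  0.        ,  0.        ,  0.        ]), 'xyz': array([-201.17561175, -905.50546728,  985.4569393 ]), 'attitude': array([ 0.84082517, -0.31363785,  0.15628779, -0.41257539])}
{'clock': 0.1, 'joints': array([ 2.58613217e-01,  3.85509169e-01,  6.77612721e-03, -4.24597338e-04,
       -1.19397886e+00, -2.58642138e-01]), 'joint_vel': array([-0.00263833, -0.00335671,  0.00420795,  0.00304756, -0.00173986,
        0.00115891]), 'joint_efforts': array([-2.41840362e-04, -3.93318665e+01,  1.88929778e+01,  4.19793829e+00,
       -2.58899068e-03, -3.31562532e-06]), 'position': array([6.24493612e+02, 2.65090490e-02, 2.30320024e+02]), 'ee_rot': array([-7.07040844e-01,  7.07172037e-01,  6.52100390e-04, -7.28739420e-04]), 'contact_force': array([ 0.88258098,  0.01958433, -0.12519875]), 'wrist_torque': array([-0.02250281,  0.01504461,  0.01388705]), 'grasp_force': 0.0, 'gripper_width': 85.44816828946055}
```

View pics/scene0.png

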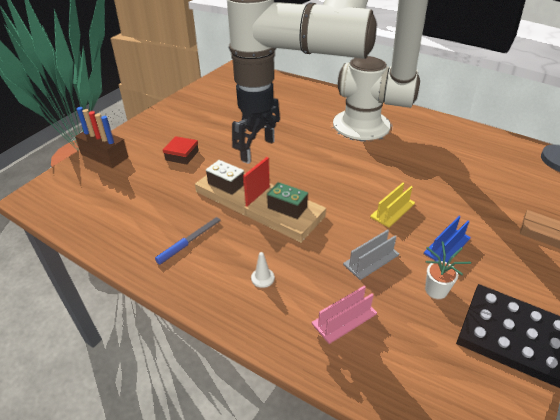

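View pics/side0.png

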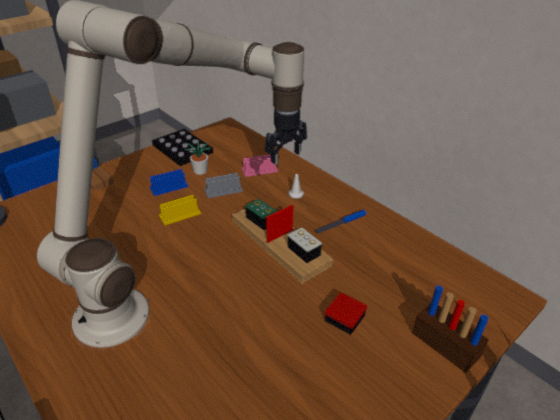

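In the scene view, the stand-like things are yellow (393,205), grey (372,255), blue (448,240) and pink (345,313). Grey is the one meant, by its colour. The panel is at (258,182), the green-topped block at (288,198) and the white-topped one at (226,177). Next I measure these and make a confirming crop.

```bash
python3 - <<'E'
from h import *
def box(n,u0,u1,v0,v1,hsvlo,hsvhi,zlo,zhi,name,im,d,c):
    hsv=cv2.cvtColor(im,cv2.COLOR_RGB2HSV); m=cv2.inRange(hsv,hsvlo,hsvhi)>0
    w=np.zeros_like(m); w[v0:v1,u0:u1]=1
    p=pts(im,d,c,m&w); p=p[(p[:,2]>zlo)&(p[:,2]<zhi)]
    if len(p)<5: print(n,name,len(p)); return
    r=cv2.minAreaRect(p[:,:2].astype(np.float32)); print(n,name,len(p),"ctr",np.round(r[0],1),"size",np.round(r[1],1),"ang",round(r[2],1),"z",np.round(np.percentile(p[:,2],[2,50,98]),1),"mean",p.mean(0).round(1))
A={"scene":dict(plinth=(190,330,165,240),panel=(240,275,150,210),green=(262,312,180,208),white=(200,248,155,190),grey=(340,405,228,282)),
   "side":dict(plinth=(225,335,195,280),panel=(262,298,200,245),green=(240,280,195,225),white=(280,330,222,255),grey=(200,245,170,200))}
H=dict(plinth=((10,60,100),(25,200,255),24,36),panel=((0,170,80),(8,255,255),30,140),green=((50,60,30),(90,255,200),70,90),white=((0,0,150),(40,60,255),70,90),grey=((0,0,60),(179,50,220),10,70))
for n in A:
    z=np.load(n+"0.npz"); im,d=z["im"],z["d"]; c=get_calibration(n)
    for k,(a,b,e,f) in A[n].items(): box(n,a,b,e,f,*H[k][:2],*H[k][2:],k,im,d,c)
z=np.load("scene0.npz")["im"]
cv2.imwrite("pics/crop1.png",cv2.resize(z[150:290,180:420],None,fx=3.3,fy=3.3,interpolation=cv2.INTER_CUBIC)[...,::-1])
E
```

```text
scene plinth 1741 ctr [541.6 -68.4] size [359.5 124.6] ang 86.4 z [24.6 27.7 31. ] mean [570.1 -20.1  27.6]
scene panel 759 ctr [545.4 -75.3] size [90.8 71.4] ang 28.3 z [ 32.8  81.7 124.5] mean [544.1 -67.5  80.9]
scene green 368 ctr [544.   26.5] size [59.5 88.7] ang 2.9 z [74.6 77.7 81.2] mean [544.9  29.6  77.7]
scene white 263 ctr [ 546.5 -172.2] size [92.9 58.8] ang 88.3 z [75.  78.2 82.4] mean [ 547.2 -171.2   78.3]
scene grey 921 ctr [575.1 280.5] size [ 33.3 121.7] ang 67.3 z [11.9 38.5 56.6] mean [580.5 281.   37.5]
side plinth 1277 ctr [538.6 -72.4] size [363.2 123.9] ang 86.5 z [24.8 28.8 33.2] mean [ 508.7 -122.8   28.8]
side panel 670 ctr [540.2 -49. ] size [ 65.3 101.9] ang 86.7 z [ 33.3  81.6 126.3] mean [536.4 -74.8  82. ]
side green 242 ctr [543.2  24.5] size [60.1 93.1] ang 4.3 z [73.2 78.8 83.7] mean [537.1  22.8  78.8]
side white 192 ctr [ 544.6 -176.5] size [86.7 54.9] ang 85.6 z [75.5 78.9 82.9] mean [ 541.9 -178.6   79. ]
side grey 502 ctr [592.9 325.1] size [171.3 118.7] ang 67.4 z [10.9 40.1 56.5] mean [569.  274.3  36.9]
```

View pics/crop1.png

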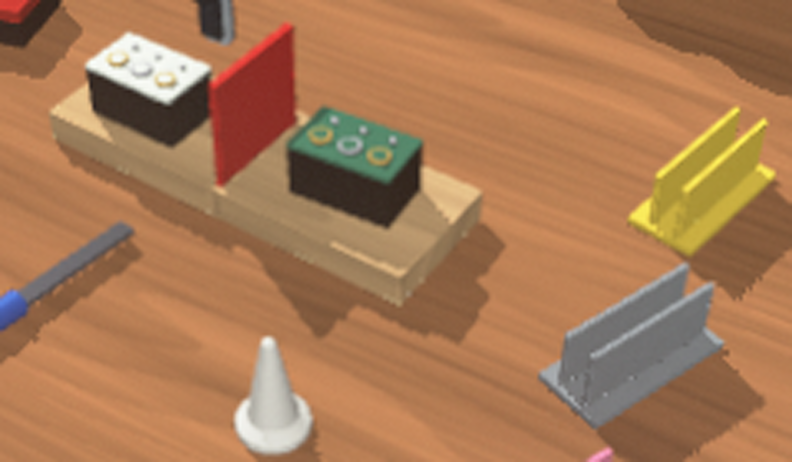

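The crop confirms it: the grey stand is at crop (630,345), with yellow beyond and the pink edge below. The panel is at (255,110), the white-topped block at (150,85), and the green-topped block at (355,165), slightly askew. Next is a wrist view from higher up.

```bash
python3 -m creep '{"translation":[[-4,-4,5],[-8,-7,10],[-12,-7,15],[-12,-7,15]],"delta_rot":[[0,0,0],[0,0,0],[0,0,0],[0,0,0]],"hand":[3,3,3,3]}'
python3 - <<'E'
from h import *
im,d,c=snap("wrist"); print(c["xyz"],rot(c).round(2),c["intrinsics"][0,0]); cv2.imwrite("pics/w1.png",im[...,::-1]); np.savez("w1.npz",im=im,d=d,xyz=c["xyz"],att=c["attitude"]); print(read_state()["position"])
E
```

```text
clock: 0.6
position: [504.0, -70.8, 385.2]
ee_rot: [-0.707, 0.707, -0.002, 0.002]
contact_force: [-0.3, 1.3, -0.8]
gripper_width: 29.8
grasp_force: 0.0
[ 502.58904654 -141.70593064  528.45893315] [[-1.   -0.    0.01]
 [ 0.    0.96  0.28]
 [-0.01  0.28 -0.96]] 357.36694840839715
[503.65129756 -70.74969899 386.15581125]
```

View pics/w1.png

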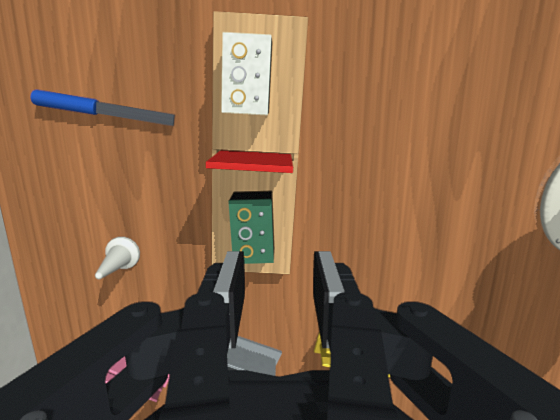

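The wrist view shows the white top at (245,73), red panel edge at (250,158), green top at (252,230) and the plinth outline from (215,12) to (290,273). The fingers close along world x. I'll measure here, then look at the stand from above.

```bash
cat >> h.py <<'E'
def rect(im,c,lo,hi,win,z,near=None):
    hsv=cv2.cvtColor(im,cv2.COLOR_RGB2HSV); m=cv2.inRange(hsv,lo,hi)
    w=np.zeros_like(m); u0,u1,v0,v1=win; w[v0:v1,u0:u1]=255; m&=w
    m=cv2.morphologyEx(m,cv2.MORPH_CLOSE,np.ones((5,5),np.uint8))
    cs=cv2.findContours(m,cv2.RETR_EXTERNAL,cv2.CHAIN_APPROX_NONE)[0]; k=max(cs,key=cv2.contourArea)
    p=ray(c,k[:,0].astype(float),z)[:,:2]; r=cv2.minAreaRect(p.astype(np.float32))
    a=r[2]; s=r[1]
    if s[0]<s[1]: a+=90   # direction of long side
    a=(a+90)%180-90
    return np.array(r[0]).round(1),np.round(sorted(s),1),round(a,2)
WHITE=((0,0,120),(179,70,255)); GREEN=((50,60,25),(95,255,255)); RED=((0,150,120),(8,255,255))
E
python3 - <<'E'
from h import *
z=np.load("w1.npz"); im=z["im"]; c=get_calibration("wrist"); c["xyz"]=z["xyz"]; c["attitude"]=z["att"]
print("white",rect(im,c,*WHITE,(205,285,25,122),80)); print("green",rect(im,c,*GREEN,(215,290,185,270),80))
hsv=cv2.cvtColor(im,cv2.COLOR_RGB2HSV); print("red rows col 250",hsv[145:178,250].tolist())
p=pts(im,z["d"],c,cv2.inRange(hsv,(0,150,60),(8,255,255))>0); t=p[(p[:,2]>121)&(p[:,2]<132)&(p[:,1]<-20)]; r=cv2.minAreaRect(t[:,:2].astype(np.float32)); print("panel top",r,t[:,2].mean())
E
python3 -m creep '{"translation":[[0,6,0],[2,12,0],[4,18,0],[7,24,0],[8,30,0],[9,36,0],[9,36,0],[9,36,0]],"delta_rot":[[0,0,0],[0,0,0],[0,0,0],[0,0,0],[0,0,0],[0,0,0],[0,0,0],[0,0,0]],"hand":[3,3,3,3,3,3,3,3]}'
python3 - <<'E'
from h import *
im,d,c=snap("wrist"); cv2.imwrite("pics/w2.png",im[...,::-1]); np.savez("w2.npz",im=im,d=d,xyz=c["xyz"],att=c["attitude"])
E
```

```text
white (array([ 544.8, -173.5]), array([57. , 91.3]), 86.7)
green (array([541.7,  25.1]), array([56.2, 91.5]), -88.05)
red rows col 250 [[18, 108, 168], [17, 107, 172], [17, 109, 185], [17, 106, 211], [19, 104, 230], [19, 102, 238], [16, 118, 117], [1, 212, 137], [0, 212, 149], [0, 206, 150], [1, 203, 151], [0, 204, 151], [1, 203, 151], [1, 204, 150], [1, 204, 151], [1, 204, 151], [1, 201, 152], [0, 205, 149], [1, 209, 144], [1, 198, 220], [1, 199, 222], [1, 199, 215], [1, 200, 213], [1, 201, 213], [1, 204, 212], [3, 185, 167], [18, 108, 153], [19, 102, 155], [18, 106, 157], [17, 110, 156], [17, 107, 157], [17, 107, 157], [18, 108, 156]]
panel top ((539.2295532226562, -70.60980224609375), (8.427176475524902, 99.63463592529297), 86.81814575195312) 126.25379723501281
clock: 1.65
position: [594.9, 290.7, 378.8]
ee_rot: [0.707, -0.707, -0.0, 0.002]
contact_force: [-0.4, -0.4, -0.1]
gripper_width: 29.8
grasp_force: 0.0
```

View pics/w2.png

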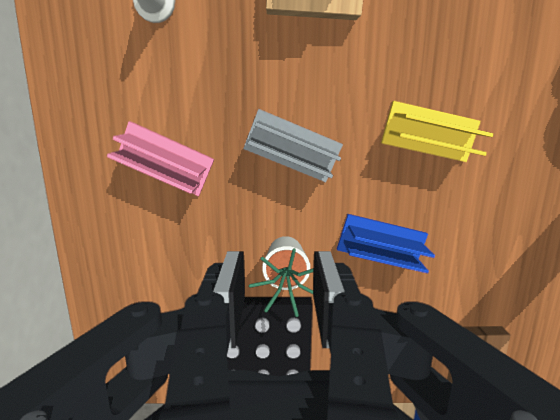

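This shows the grey stand at (293,145), between pink (162,160), yellow (437,132) and blue (385,242). The plant is at (287,268), well clear of it.

```bash
python3 - <<'E'
from h import *
z=np.load("w2.npz"); im=z["im"]; c=get_calibration("wrist"); c["xyz"]=z["xyz"]; c["attitude"]=z["att"]
hsv=cv2.cvtColor(im,cv2.COLOR_RGB2HSV); m=cv2.inRange(hsv,(0,0,40),(179,60,220))>0
w=np.zeros_like(m); w[100:190,235:350]=1; m&=w
p=pts(im,z["d"],c,m)
for lo,hi in((50,60),(2,60)):
    t=p[(p[:,2]>lo)&(p[:,2]<hi)]; r=cv2.minAreaRect(t[:,:2].astype(np.float32)); print(lo,len(t),r)
t=p[(p[:,2]>50)&(p[:,2]<60)]; th=np.radians(-22.5); q=t[:,:2]@np.array([[np.cos(th),-np.sin(th)],[np.sin(th),np.cos(th)]])
print(np.histogram(q[:,1],bins=16),[np.percentile(q[:,0],k) for k in(1,99)])
E
```

```text
50 784 ((572.796630859375, 279.6300048828125), (30.26942253112793, 120.14454650878906), 67.75914001464844)
2 3853 ((572.7719116210938, 279.73785400390625), (60.523040771484375, 130.33956909179688), 67.96590423583984)
(array([146, 142, 105,   0,   0,   0,   0,   0,   0,   0,   0,   0,   0,
       149, 130, 112]), array([462.21517322, 464.12898071, 466.04278819, 467.95659568,
       469.87040317, 471.78421066, 473.69801814, 475.61182563,
       477.52563312, 479.4394406 , 481.35324809, 483.26705558,
       485.18086306, 487.09467055, 489.00847804, 490.92228552,
       492.83609301])) [np.float64(363.97484188950654), np.float64(481.04753175823856)]
```

```bash
python3 -m creep '{"translation":[[-1,-5,-2],[-2,-10,-5],[-3,-15,-8],[-4,-20,-11],[-5,-25,-14],[-5.6,-30,-16],[-5.6,-36,-17],[-5.6,-36.1,-17]],"delta_rot":[[0,0,10],[0,0,20],[0,0,30],[0,0,40],[0,0,50],[0,0,60],[0,0,70],[0,0,80]],"hand":[3,3,3,3,3,3,3,3]}'
python3 -m creep '{"translation":[[0,0,0],[0,0,0],[0,0,0]],"delta_rot":[[0,0,6.8],[0,0,6.8],[0,0,6.8]],"hand":[3,3,3]}'
python3 - <<'E'
from h import *
s=read_state(); A=R.from_quat(s["ee_rot"]).as_matrix(); print(s["position"],"tool y dir deg",np.degrees(np.arctan2(A[1,1],A[0,1])),"z",A[:,2].round(4))
im,d,c=snap("wrist"); hsv=cv2.cvtColor(im,cv2.COLOR_RGB2HSV)
p=pts(im,d,c,cv2.inRange(hsv,(0,150,60),(8,255,255))>0); t=p[(p[:,2]>122)&(p[:,2]<132)]; print(cv2.minAreaRect(t[:,:2].astype(np.float32)),len(t)); np.save("w3.npy",im)
E
```

```text
clock: 2.7
position: [537.0, -75.5, 210.9]
ee_rot: [0.996, -0.088, -0.001, 0.0]
contact_force: [0.0, 0.3, -0.3]
gripper_width: 30.0
grasp_force: 0.0
clock: 3.08
position: [538.7, -71.4, 211.7]
ee_rot: [1.0, -0.029, 0.0, -0.0]
contact_force: [0.3, 0.6, -0.1]
gripper_width: 29.7
grasp_force: 0.0
[538.65199177 -71.44854933 211.74215687] tool y dir deg -93.3389346912129 z [ 8.e-04  1.e-04 -1.e+00]
((539.6725463867188, -70.2437744140625), (7.5015869140625, 99.57626342773438), 86.84423828125) 1668
```

```bash
python3 -m creep '{"translation":[[0.1,0.1,-4],[0.1,0.1,-8],[0.1,0.1,-10.5],[0.1,0.1,-11.8],[0.1,0.1,-11.8],[0.1,0.1,-11.8]],"delta_rot":[[0,0,0],[0,0,0],[0,0,0],[0,0,0],[0,0,0],[0,0,0]],"hand":[3,3,3,3,3,3]}'
python3 -m creep '{"translation":[[0,0,0],[0,0,0],[0,0,0],[0,0,0],[0,0,0]],"delta_rot":[[0,0,0],[0,0,0],[0,0,0],[0,0,0],[0,0,0]],"hand":[1.5,0,0,0,0]}'
```

```text
clock: 3.88
position: [540.9, -69.9, 94.5]
ee_rot: [1.0, -0.028, 0.001, -0.0]
contact_force: [0.4, 0.5, 0.4]
gripper_width: 30.1
grasp_force: 0.0
clock: 4.5
position: [540.7, -70.0, 94.4]
ee_rot: [1.0, -0.028, 0.001, 0.0]
contact_force: [-1.6, 0.3, 5.6]
gripper_width: 7.1
grasp_force: 59.5
```

```bash
python3 -m creep '{"translation":[[0,0,1],[0,0,2.5],[0,0,4],[0,0,6],[0,0,8.5],[0,0,11],[0,0,13],[0,0,13]],"delta_rot":[[0,0,0],[0,0,0],[0,0,0],[0,0,0],[0,0,0],[0,0,0],[0,0,0],[0,0,0]],"hand":[0,0,0,0,0,0,0,0]}'
python3 - <<'E'
from h import *
for n in ["side","scene"]:
    im,d,c=snap(n); hsv=cv2.cvtColor(im,cv2.COLOR_RGB2HSV)
    p=pts(im,d,c,cv2.inRange(hsv,(0,150,60),(8,255,255))>0)
    t=p[(p[:,0]>470)&(p[:,0]<620)&(abs(p[:,1]+70)<30)]; print(n,len(t),t.min(0),t.max(0))
    g=t-t.mean(0); e=np.linalg.svd(g,full_matrices=0)[2]; print("normal",e[2].round(3))
print(read_state()["position"])
E
```

```text
clock: 5.5
position: [540.9, -69.9, 225.7]
ee_rot: [1.0, -0.028, 0.002, -0.0]
contact_force: [0.8, 0.3, -1.5]
gripper_width: 7.0
grasp_force: 58.6
side 802 [488.16524584 -91.9930959  134.44701065] [590.30793062 -63.01508537 259.26330475]
normal [-0.068 -0.998 -0.004]
scene 983 [490.06184365 -84.7597309  133.76984367] [591.10112451 -50.04140265 255.27818972]
normal [-0.075 -0.997 -0.002]
[539.4410124  -69.88560009 222.99981623]
```

```bash
python3 -m creep '{"translation":[[0.4,4,0],[0.9,9,0],[1.4,14,0],[1.9,19,0],[2.4,24,0],[2.9,29,0],[3.2,33,0],[3.3,34.9,0]],"delta_rot":[[0,0,-2],[0,0,-5],[0,0,-8],[0,0,-11],[0,0,-14],[0,0,-17],[0,0,-18.9],[0,0,-18.9]],"hand":[0,0,0,0,0,0,0,0]}'
python3 -m creep '{"translation":[[0,0,-1],[0,0,-3],[0,0,-4.5],[0,0,-4.5]],"delta_rot":[[0,0,0],[0,0,0],[0,0,0],[0,0,0]],"hand":[0,0,0,0]}'
python3 - <<'E'
from h import *
s=read_state(); A=R.from_quat(s["ee_rot"]).as_matrix(); print(s["position"],np.degrees(np.arctan2(A[1,1],A[0,1])))
im,d,c=snap("wrist"); hsv=cv2.cvtColor(im,cv2.COLOR_RGB2HSV); cv2.imwrite("pics/w4.png",im[...,::-1])
p=pts(im,d,c,cv2.inRange(hsv,(0,150,60),(8,255,255))>0); t=p[(p[:,2]>190)&(p[:,2]<220)]; print(cv2.minAreaRect(t[:,:2].astype(np.float32)),len(t),np.percentile(p[:,2],[1,99]))
m=cv2.inRange(hsv,(0,0,60),(179,50,220))>0; p=pts(im,d,c,m); t=p[(p[:,2]>50)&(p[:,2]<60)&(np.hypot(p[:,0]-573,p[:,1]-280)<75)]
print(len(t),cv2.minAreaRect(t[:,:2].astype(np.float32)))
for n in ["side","scene"]:
    im,d,c=snap(n); hsv=cv2.cvtColor(im,cv2.COLOR_RGB2HSV)
    p=pts(im,d,c,cv2.inRange(hsv,(0,150,60),(8,255,255))>0)
    t=p[(np.hypot(p[:,0]-573,p[:,1]-280)<75)&(p[:,2]>80)]; print(n,"panel",len(t),cv2.minAreaRect(t[:,:2].astype(np.float32)))
    p=pts(im,d,c,cv2.inRange(hsv,(0,0,60),(179,50,220))>0)
    t=p[(np.hypot(p[:,0]-573,p[:,1]-280)<75)&(p[:,2]>48)&(p[:,2]<60)]; print(n,"stand",len(t),cv2.minAreaRect(t[:,:2].astype(np.float32)) if len(t)>5 else "")
E
```

```text
clock: 6.6
position: [572.2, 280.7, 221.3]
ee_rot: [0.982, -0.191, -0.001, 0.001]
contact_force: [0.1, -0.3, -1.7]
gripper_width: 7.1
grasp_force: 58.7
clock: 7.1
position: [572.2, 277.4, 176.4]
ee_rot: [0.981, -0.192, -0.001, 0.002]
contact_force: [-0.2, -0.5, -1.6]
gripper_width: 6.9
grasp_force: 58.7
[572.15930642 277.38168894 176.41096319] -112.16929887265897
((581.5059204101562, 273.5531311035156), (8.183029174804688, 78.25700378417969), 67.89881896972656) 4720 [119.41143912 209.98806499]
1507 ((580.5575561523438, 276.6565246582031), (30.03277015686035, 103.73731994628906), 67.88626098632812)
side panel 809 ((567.537841796875, 263.12689208984375), (45.84584426879883, 100.43696594238281), 67.4569091796875)
side stand 146 ((571.826171875, 277.58380126953125), (39.55768966674805, 117.09834289550781), 68.30868530273438)
scene panel 1107 ((574.5848388671875, 279.1752014160156), (89.59397888183594, 60.43717575073242), 11.364593505859375)
scene stand 268 ((575.2797241210938, 280.7105407714844), (31.57044219970703, 119.00093078613281), 67.78439331054688)
```

View pics/w4.png

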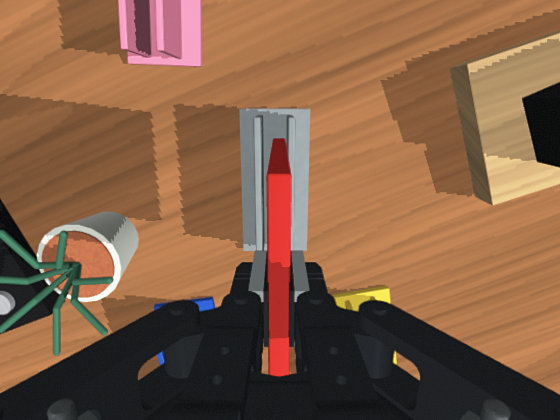

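The view shows the panel centred over the grey channel at (278,180), about 2 mm off across it. I'll correct that while lowering.

```bash
python3 -m creep '{"translation":[[0.1,0.2,0],[0.1,0.2,-1.5],[0.1,0.2,-3],[0.1,0.2,-3.5],[0.1,0.2,-3.5]],"delta_rot":[[0,0,0],[0,0,0],[0,0,0],[0,0,0],[0,0,0]],"hand":[0,0,0,0,0]}'
python3 -m creep '{"translation":[[0,0,-1.5],[0,0,-2.8],[0,0,-3.7],[0,0,-4.2],[0,0,-4.2],[0,0,-4.2]],"delta_rot":[[0,0,0],[0,0,0],[0,0,0],[0,0,0],[0,0,0],[0,0,0]],"hand":[0,0,0,0,0,0]}'
```

```text
clock: 7.88
position: [573.8, 280.8, 142.4]
ee_rot: [0.981, -0.192, -0.0, 0.001]
contact_force: [1.0, 0.0, -0.6]
gripper_width: 6.8
grasp_force: 58.8
clock: 8.62
position: [574.3, 281.2, 101.8]
ee_rot: [0.981, -0.192, 0.0, -0.0]
contact_force: [0.5, -0.7, -1.1]
gripper_width: 7.3
grasp_force: 58.7
```

```bash
python3 -m creep '{"translation":[[-0.1,-0.2,-0.1],[-0.1,-0.2,-0.3],[-0.1,-0.2,-0.5],[-0.1,-0.2,-0.6],[-0.1,-0.2,-0.6]],"delta_rot":[[0,0,0],[0,0,0],[0,0,0],[0,0,0],[0,0,0]],"hand":[0,0,0,0,0]}'
```

```text
clock: 9.25
position: [572.9, 279.0, 95.2]
ee_rot: [0.981, -0.192, -0.0, 0.0]
contact_force: [0.4, -0.5, -1.0]
gripper_width: 7.1
grasp_force: 58.7
```

```bash
python3 -m creep '{"translation":[[0,0,-0.1],[0,0,-0.1],[0,0,-0.1]],"delta_rot":[[0,0,0],[0,0,0],[0,0,0]],"hand":[0,0,0]}'; python3 -m creep '{"translation":[[0,0,-0.1],[0,0,-0.1],[0,0,-0.1]],"delta_rot":[[0,0,0],[0,0,0],[0,0,0]],"hand":[0,0,0]}'
```

```text
clock: 9.62
position: [573.1, 279.1, 94.5]
ee_rot: [0.981, -0.192, 0.0, -0.0]
contact_force: [-0.3, -0.6, 0.6]
gripper_width: 6.9
grasp_force: 59.0
clock: 10.0
position: [573.1, 279.2, 94.5]
ee_rot: [0.982, -0.191, 0.0, -0.0]
contact_force: [-2.8, -0.2, 5.1]
gripper_width: 7.0
grasp_force: 59.8
```

Seated, with about 5 N of contact. Now I release and retreat.

```bash
python3 -m creep '{"translation":[[0,0,0.05],[0,0,0.05],[0,0,0.05],[0,0,0.05]],"delta_rot":[[0,0,0],[0,0,0],[0,0,0],[0,0,0]],"hand":[1.5,3,3,3]}'
python3 -m creep '{"translation":[[0,0,1],[0,0,3],[0,0,6],[0,0,10],[0,-2,14],[0,-6,18],[-1,-10,22],[-2,-14,22]],"delta_rot":[[0,0,0],[0,0,0],[0,0,0],[0,0,0],[0,0,-10],[0,0,-20],[0,0,-30],[0,0,-40]],"hand":[3,3,3,3,6,8.5,8.5,8.5]}'
python3 -m creep '{"translation":[[0,-6,0],[-2,-12,0],[-4,-15,0],[-5,-17,0],[-5,-17,0],[-5,-17,0]],"delta_rot":[[0,0,-10],[0,0,-20],[0,0,-30],[0,0,-34],[0,0,-34],[0,0,-34]],"hand":[8.5,8.5,8.5,8.5,8.5,8.5]}'
python3 - <<'E'
from h import *
s=read_state(); A=R.from_quat(s["ee_rot"]).as_matrix(); print(s["position"],np.degrees(np.arctan2(A[1,1],A[0,1])),s["joints"][5])
im,d,c=snap("wrist"); cv2.imwrite("pics/w5.png",im[...,::-1]); np.savez("w5.npz",im=im,d=d,xyz=c["xyz"],att=c["attitude"])
im,d,c=snap("scene"); hsv=cv2.cvtColor(im,cv2.COLOR_RGB2HSV)
p=pts(im,d,c,cv2.inRange(hsv,(0,150,60),(8,255,255))>0)
t=p[(np.hypot(p[:,0]-573,p[:,1]-280)<75)]; t2=t[t[:,2]>118]; print(len(t),t.min(0),t.max(0),cv2.minAreaRect(t2[:,:2].astype(np.float32)))
g=t-t.mean(0); e=np.linalg.svd(g,full_matrices=0)[2]; print("normal",e[2].round(3))
E
```

```text
clock: 10.5
position: [573.0, 278.9, 93.6]
ee_rot: [0.981, -0.192, -0.0, 0.0]
contact_force: [-0.1, 0.3, -0.4]
gripper_width: 30.5
grasp_force: 0.0
clock: 11.5
position: [554.2, 138.2, 319.0]
ee_rot: [0.855, -0.518, 0.003, -0.004]
contact_force: [-0.1, -0.5, -0.8]
gripper_width: 85.0
grasp_force: 0.0
clock: 12.25
position: [503.5, -30.4, 313.9]
ee_rot: [-0.669, 0.743, -0.0, 0.0]
contact_force: [0.1, -0.2, 1.0]
gripper_width: 85.1
grasp_force: 0.0
[503.53862738 -30.39119099 313.94819339] 173.99898639018 -0.36675334209469923
850 [526.64459453 257.74731601   8.73766531] [622.25771985 301.52370273 127.73282992] ((573.5413208007812, 280.57476806640625), (9.633861541748047, 98.50652313232422), 67.16375732421875)
normal [0.395 0.919 0.015]
```

View pics/w5.png

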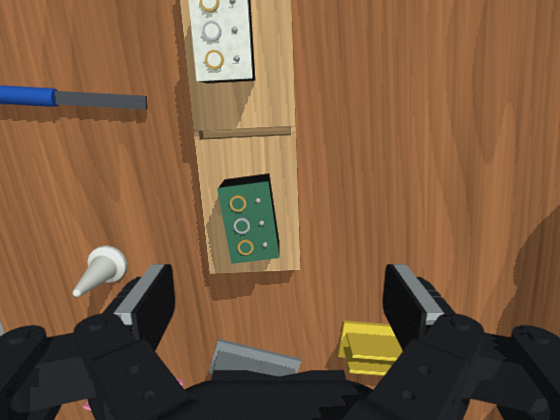

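The wrist view shows the slot empty, the green top at (248,220), skewed against the plinth, and the white top at (225,38). The panel stands in the grey channel: top at 127 mm, vertical, and centred within 1 mm.

```bash
python3 - <<'E'
from h import *
z=np.load("w5.npz"); im=z["im"]; c=get_calibration("wrist"); c["xyz"]=z["xyz"]; c["attitude"]=z["att"]
print("green",rect(im,c,*GREEN,(205,290,170,268),80))
hsv=cv2.cvtColor(im,cv2.COLOR_RGB2HSV); m=cv2.inRange(hsv,*GREEN)>0; w=np.zeros_like(m); w[170:268,205:290]=1
p=pts(im,z["d"],c,m&w); p=p[p[:,2]>70]; print("depth",cv2.minAreaRect(p[:,:2].astype(np.float32)),np.median(p[:,2]))
E
```

```text
green (array([542.,  25.]), array([56.6, 91.3]), -88.16)
depth ((542.2039184570312, 25.573619842529297), (56.086341857910156, 90.67530059814453), 1.621931791305542) 80.69875821099987
```

```bash
python3 -m creep '{"translation":[[2,3,-3],[3.85,5.6,-8],[3.85,5.6,-13],[3.85,5.6,-18],[3.85,5.6,-20],[3.85,5.6,-20]],"delta_rot":[[0,0,4],[0,0,7.8],[0,0,7.8],[0,0,7.8],[0,0,7.8],[0,0,7.8]],"hand":[8.5,8.5,8.5,8.5,8.5,8.5]}'
python3 -c "
from h import *
s=read_state(); A=R.from_quat(s['ee_rot']).as_matrix(); print(np.degrees(np.arctan2(A[1,1],A[0,1])),s['position'])"
```

```text
clock: 13.1
position: [540.7, 25.5, 111.7]
ee_rot: [0.718, -0.696, -0.001, 0.002]
contact_force: [0.8, 0.9, 2.2]
gripper_width: 85.2
grasp_force: 0.0
-178.20917623055885 [540.6998202   25.48280651 111.74788944]
```

```bash
python3 -m creep '{"translation":[[0.1,0,-2],[0.1,0,-4],[0.1,0,-6],[0.1,0,-6.8],[0.1,0,-6.8],[0.1,0,-6.8]],"delta_rot":[[0,0,0],[0,0,0],[0,0,0],[0,0,0],[0,0,0],[0,0,0]],"hand":[8.5,8.5,8.5,8.5,8.5,8.5]}'
python3 -m creep '{"translation":[[0,0,0],[0,0,0],[0,0,0],[0,0,0],[0,0,0]],"delta_rot":[[0,0,0],[0,0,0],[0,0,0],[0,0,0],[0,0,0]],"hand":[7,5.6,5,5,5]}'
```

```text
clock: 13.85
position: [543.4, 25.4, 46.9]
ee_rot: [0.718, -0.696, 0.001, -0.001]
contact_force: [0.4, 0.3, 0.6]
gripper_width: 84.9
grasp_force: 0.0
clock: 14.48
position: [543.0, 25.1, 46.6]
ee_rot: [0.718, -0.696, 0.0, -0.001]
contact_force: [-1.2, 0.1, 5.3]
gripper_width: 55.1
grasp_force: 65.0
```

```bash
python3 -m creep '{"translation":[[0,0,0.4],[0.1,-1.5,0.7],[0.3,-4,0.7],[0.5,-6.5,0.7],[0.6,-8.5,0.7],[0.6,-9.4,0.7],[0.6,-9.4,0.7],[0.6,-9.4,0.7]],"delta_rot":[[0,0,0],[0,0,-1.5],[0,0,-3],[0,0,-4.5],[0,0,-5.1],[0,0,-5.1],[0,0,-5.1],[0,0,-5.1]],"hand":[5,5,5,5,5,5,5,5]}'
cat > m.py <<'E'
from h import *
import sys
s=read_state(); A=R.from_quat(s["ee_rot"]).as_matrix(); print("tcp",s["position"].round(1),np.degrees(np.arctan2(A[1,1],A[0,1])).round(2))
def res(n,g,w):
    th=np.radians(-3.3); e=np.array([np.cos(th),np.sin(th)]); f=np.array([-np.sin(th),np.cos(th)]); d=g[0]-w[0]
    print(n,"g",*g,"w",*w,"lateral",(d@e).round(1),"along",(d@f).round(1))
W={"scene":((200,290,155,215),(200,246,155,191)),"side":((240,300,195,245),(282,330,225,258))}
for n in ["scene","side","wrist"]:
    im,d,c=snap(n); cv2.imwrite(f"pics/{sys.argv[1]}_{n}.png",im[...,::-1])
    if n=="wrist": wg=ww=(0,560,0,330)
    else: wg,ww=W[n]
    hsv=cv2.cvtColor(im,cv2.COLOR_RGB2HSV); o=[]
    for (lo,hi),w in((GREEN,wg),(WHITE,ww)):
        m=cv2.inRange(hsv,lo,hi)>0; b=np.zeros_like(m); b[w[2]:w[3],w[0]:w[1]]=1; m&=b
        q=np.zeros_like(m); v,u=np.nonzero(m&(d>0)); p=pts(im,d,c,m); k=(p[:,2]>72)&(p[:,2]<100)&(abs(p[:,0]-545)<60)&(p[:,1]>-240)&(p[:,1]<90)
        if k.sum()<20: break
        q[v[k],u[k]]=1; x0,x1,y0,y1=u[k].min(),u[k].max()+1,v[k].min(),v[k].max()+1
        h=np.median(p[k,2]); im2=np.where(q[...,None],im,0); 
        o.append((*rect(im2,c,lo,hi if lo!=WHITE[0] else hi,(x0,x1,y0,y1),(80+(s["position"][2]-46.6)) if lo==GREEN[0] else 80),round(float(h),1)))
    if len(o)==2: res(n,*o)
E
python3 m.py a
```

```text
clock: 15.48
position: [548.4, -68.6, 52.7]
ee_rot: [-0.686, 0.728, 0.0, -0.0]
contact_force: [0.6, 0.7, -2.8]
gripper_width: 55.1
grasp_force: 64.3
tcp [548.4 -68.6  52.7] 176.62
scene g [552.3 -54.4] [55.3 69.4] 83.94 83.8 w [ 549.2 -169.7] [59.3 91.4] 86.46 78.2 lateral -3.5 along 115.3
side g [545.5 -81.1] [59.3 83.1] 80.01 85.2 w [ 543.9 -177. ] [55.8 89. ] 85.34 79.6 lateral -3.9 along 95.8
wrist g [546.9 -87.5] [52.5 56.7] -3.33 86.9 w [ 546.6 -148.6] [39.6 56.6] -3.37 80.8 lateral -3.2 along 61.0
```

```bash
python3 -m creep '{"translation":[[0.3,0,0],[0.3,-0.5,0],[0.23,-1.0,0],[0.23,-1.0,0]],"delta_rot":[[0,0,0],[0,0,0],[0,0,0],[0,0,0]],"hand":[5,5,5,5]}'
python3 m.py b
```

```text
clock: 16.12
position: [550.6, -79.5, 52.7]
ee_rot: [-0.686, 0.728, 0.0, -0.0]
contact_force: [0.9, 0.2, -2.5]
gripper_width: 55.5
grasp_force: 64.3
tcp [550.6 -79.5  52.7] 176.55
scene g [554.2 -64.7] [55.6 67.8] 84.29 83.9 w [ 549.2 -170.2] [59.3 90.4] 86.46 78.0 lateral -1.1 along 105.6
side g [546.8 -93.6] [64.3 73. ] 88.79 85.2 w [ 544.  -176.1] [55.8 90.8] 85.34 79.0 lateral -2.0 along 82.5
wrist g [549.1 -98.3] [52.5 56.7] -3.41 86.9 w [ 546.2 -153.9] [50.3 56.6] -3.41 80.9 lateral -0.3 along 55.7
```

View pics/b_wrist.png

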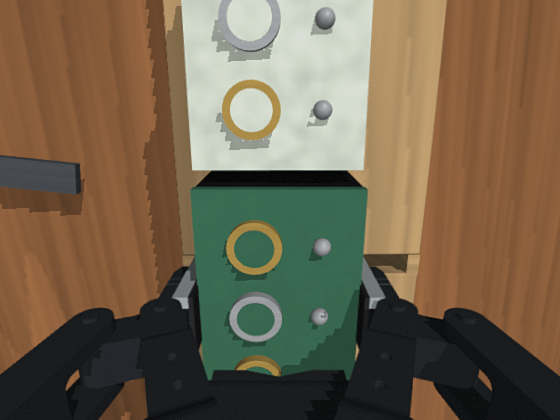

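The view shows both tops parallel and in line (edges at 193/365 against 192/365), with a gap of about 4 mm. I'll lower and then close in.

```bash
python3 -m creep '{"translation":[[0.03,0,-0.3],[0.03,0,-0.5],[0.03,0,-0.6],[0.03,0,-0.6]],"delta_rot":[[0,0,0],[0,0,0],[0,0,0],[0,0,0]],"hand":[5,5,5,5]}'
python3 -m creep '{"translation":[[0,-0.1,0],[0,-0.2,0],[-0.01,-0.3,0],[-0.01,-0.3,0],[-0.01,-0.3,0]],"delta_rot":[[0,0,0],[0,0,0],[0,0,0],[0,0,0],[0,0,0]],"hand":[5,5,5,5,5]}'
```

```text
clock: 16.77
position: [551.1, -78.9, 46.8]
ee_rot: [-0.686, 0.728, -0.0, -0.0]
contact_force: [-1.1, -0.4, -3.6]
gripper_width: 54.8
grasp_force: 64.2
clock: 17.4
position: [551.0, -82.0, 46.8]
ee_rot: [-0.686, 0.728, -0.0, 0.0]
contact_force: [0.4, -0.2, -2.9]
gripper_width: 55.1
grasp_force: 64.2
```

```bash
python3 -m creep '{"translation":[[0,-0.05,-0.03],[0,-0.1,-0.03],[0,-0.1,-0.03]],"delta_rot":[[0,0,0],[0,0,0],[0,0,0]],"hand":[5,5,5]}'; python3 -m creep '{"translation":[[0,-0.05,0],[0,-0.1,0],[0,-0.1,0]],"delta_rot":[[0,0,0],[0,0,0],[0,0,0]],"hand":[5,5,5]}'
```

```text
clock: 17.77
position: [551.2, -83.0, 46.7]
ee_rot: [-0.686, 0.728, -0.0, 0.0]
contact_force: [-0.4, 0.8, -2.0]
gripper_width: 55.3
grasp_force: 64.2
clock: 18.15
position: [551.2, -84.0, 46.6]
ee_rot: [-0.686, 0.728, -0.0, 0.0]
contact_force: [0.1, 0.6, -1.6]
gripper_width: 55.2
grasp_force: 64.2
```

```bash
python3 -m creep '{"translation":[[0,-0.05,-0.03],[0,-0.1,-0.05],[0,-0.1,-0.05]],"delta_rot":[[0,0,0],[0,0,0],[0,0,0]],"hand":[5,5,5]}'; python3 m.py c
```

```text
clock: 18.52
position: [551.2, -84.3, 46.6]
ee_rot: [-0.686, 0.728, -0.0, 0.001]
contact_force: [-1.1, 3.9, 3.8]
gripper_width: 55.0
grasp_force: 65.0
tcp [551.2 -84.3  46.6] 176.62
scene g [555.4 -68.6] [56.5 63.9] 84.66 77.8 w [ 549.1 -171.6] [59.3 87.6] 86.46 78.3 lateral 0.4 along 103.2
side g [548.8 -94. ] [57.6 72. ] 81.54 79.0 w [ 544.4 -176.3] [56.2 90.5] 86.44 79.3 lateral -0.3 along 82.4
wrist g [ 549.7 -102.8] [51.2 56.6] -3.34 80.7 w [ 546.1 -155.6] [54.  56.6] -3.36 80.8 lateral 0.6 along 52.9
```

```bash
python3 -m creep '{"translation":[[0,0.1,0.02],[-0.05,0.1,0.02],[-0.05,0,0.02],[-0.05,-0.1,0],[-0.05,-0.15,0],[-0.05,-0.15,0]],"delta_rot":[[0,0,0],[0,0,0],[0,0,0],[0,0,0],[0,0,0],[0,0,0]],"hand":[5,5,5,5,5,5]}'; python3 m.py d | grep -v s[ci]
```

```text
clock: 19.42
position: [551.2, -84.3, 46.6]
ee_rot: [-0.686, 0.728, 0.0, 0.001]
contact_force: [-0.9, 11.2, 5.3]
gripper_width: 55.3
grasp_force: 65.2
tcp [551.2 -84.3  46.6] 176.64
wrist g [ 549.6 -102.9] [51.2 56.7] -3.26 80.8 w [ 546.1 -155.5] [54.3 56.6] -3.33 80.8 lateral 0.5 along 52.7
```

Touching (11 N) and parallel within 0.1°. Release and retreat.

```bash
python3 -m creep '{"translation":[[0,0.05,0.03],[0,0.05,0.03],[0,0.05,0.03],[0,0.05,0.03]],"delta_rot":[[0,0,0],[0,0,0],[0,0,0],[0,0,0]],"hand":[7,8.5,8.5,8.5]}'
python3 -m creep '{"translation":[[0,0,1.5],[0,0,4],[0,0,8],[0,1,12],[-1,4,16],[-3,7,20],[-3,8,24],[-3,8,24]],"delta_rot":[[0,0,0],[0,0,0],[0,0,0],[0,0,0],[0,0,0],[0,0,0],[0,0,0],[0,0,0]],"hand":[8.5,8.5,8.5,8.5,8.5,8.5,8.5,8.5]}'; python3 m.py e
```

```text
clock: 20.08
position: [550.3, -86.3, 46.1]
ee_rot: [-0.686, 0.728, 0.0, -0.0]
contact_force: [-0.5, -0.5, -0.7]
gripper_width: 85.5
grasp_force: 0.0
clock: 21.08
position: [522.0, -5.1, 291.6]
ee_rot: [-0.686, 0.727, -0.003, 0.004]
contact_force: [-0.6, -0.4, -0.6]
gripper_width: 85.1
grasp_force: 0.0
tcp [522.   -5.1 291.6] 176.71
scene g [809.4 113.9] [36.2 58.5] 86.84 77.8 w [ 550.4 -151.1] [ 59.3 128.7] 86.46 78.1 lateral 243.3 along 279.5
side g [ 344.7 -307. ] [42.2 62. ] 86.25 79.0 w [ 544.4 -172.9] [56.4 97.9] 86.01 79.2 lateral -191.6 along -145.4
wrist g [526.  -78.8] [16.9 26.7] 86.44 80.7 w [ 547.1 -146.8] [38.1 55.6] -3.62 80.8 lateral -25.0 along 66.7
```

```bash
python3 - <<'E'
import cv2,numpy as np
a=cv2.imread("pics/e_wrist.png"); b=cv2.imread("pics/e_scene.png")[140:290,180:420]
cv2.imwrite("pics/e_both.png",np.hstack([cv2.resize(a,(400,300)),cv2.resize(b,(400,300))]))
E
```

```text
(no output)
```

View pics/e_both.png

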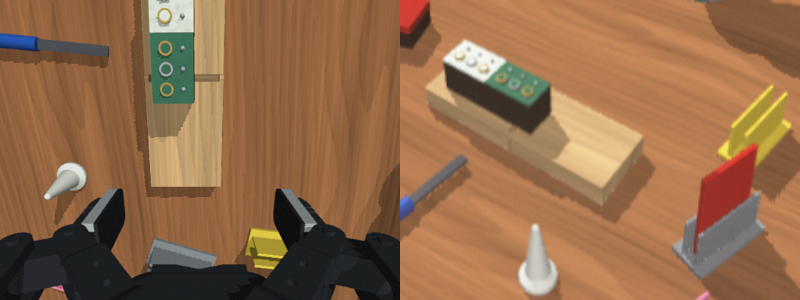

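Both views show the blocks joined in line, at (172,50) left and (497,75) right. The panel stands upright in the grey stand at (725,205) right. The green numbers above are invalid because my script applied the held-height correction, so I'll recheck from the saved pictures.

```bash
python3 - <<'E'
from h import *
e=np.array([np.cos(np.radians(3.3)),-np.sin(np.radians(3.3))]); f=np.array([-e[1],e[0]])
for n in["wrist","scene"]:
    c=get_calibration(n); im=cv2.imread(f"pics/e_{n}.png")[...,::-1].copy()
    wg,ww=((195,290,30,150),(195,290,0,60)) if n=="wrist" else ((215,350,140,195),(195,262,145,180))
    g=rect(im,c,*GREEN,wg,80); w=rect(im,c,*WHITE,ww,80); d=g[0]-w[0]
    print(n,g,w,"lat",d@e,"gap",d@f-(g[1][1]+ (w[1][1] if n=="scene" else w[1][0]))/2)
E
```

```text
wrist (array([549.7, -83.9]), array([56.1, 88.6]), 86.43) (array([ 546.4, -147. ]), array([38. , 55.9]), -3.62) lat -0.3377621063223333 gap -0.1146700826882352
scene (array([554.5, -80.4]), array([55.6, 89.2]), 86.73) (array([ 549.6, -144.6]), array([ 61. , 145.1]), 86.76) lat 1.1962643706044975 gap -52.77439164127752
```

```bash
python3 -c "
from bench import *
print(job_done())"
```

```text
the job is handed in; nothing more can be done
None
```

I handed the job in at about 21 s: the red panel stands upright, fully down and centred in the grey stand's channel, and the green-topped block touches the white-topped one, in line to within about 0.5 mm in the last wrist view; the verdict was not shown.

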